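# Run the mould shaking table on its long programme

### The arm

A 6-joint arm with a two-finger parallel gripper is mounted at the origin on the work surface. World frame = base frame: x ahead of the robot, y to its left, z up, the work surface at z = 0. Lengths are in m, angles in rad, forces in N, time in s.
With the tool pointing down it reaches from about 0.25 to 0.775 m from the base axis. Payload 8.9 kg.
Tool frame: the origin (TCP) lies between the finger pads; the fingertips stand tip_extent ahead of it and the grasp point (between the pads) lies 3 mm ahead of it (tip_extent is the distance from the TCP to the fingertips, in m); z points along the fingers, y is the direction in which the jaws open and shut (so a half turn about z gives the same grasp; the last joint's range is limited). The gripper opens to 85 mm and grips with 20 to 120 N. Pads are 22 mm wide; open, the fingers measure 114 mm over their backs; the gripper's body (76 mm by 85 mm) begins 54 mm behind the grasp point. The pads swing forward as they close: fully open they stand 13 mm farther back than shut.
Start: joints at [1.024, 0.291, -0.153, 1.127, 0, 1.431], TCP at [0.208, 0.482, 0.223] pointing down, gripper open.
Joint ranges: [-2.52, 2.52], [-0.91, 1.74], [-1.3, 1.37], [-1.96, 2.02], [-1.52, 1.47], [-3.14, 3.14]. Speed limits (rad/s): [2.22, 2.22, 2.79, 3.14, 3.14, 3.14].

### API

Orientations are given as a unit quaternion [w, x, y, z].
In Python, from rig import read_state, camera, sign_off, tip_extent gives the robot as it stands.
- The arm moves only by the tool send_rows, never from a script. Its argument "series" is text: rows parted by semicolons, each of 5 numbers parted by spaces: the opening, from 0 (shut) to 1 (fully open), then the shift along the world's x, y, z in m, then the turn about the world's z in degrees. A call has 1 to 12 rows; each row shifts and turns the pose as measured when the row begins; what a row does not reach is not made up. A row lasts 1/10 s, in which the tool goes at most 50 mm and 8.59 degrees, less where a joint would pass 70% of its speed; a pose out of reach is approached as far as the arm can. A call with a gripper value outside its range is refused whole. The fingers move at their own pace and stop on an object; the grip force is fixed at half the most. Time passes only in rows, so rows that do not move let the fingers close. It gives the time, the measured TCP pose, the force and the opening at its end, in the units of the state.
- read_state(): the state, without advancing time (a new reading comes with each control period).
- camera(name): name is "scene" or "top" or "wrist"; returns a dict with "pixels" (420x560x3 uint8, blue, green, red), "intrinsics" (3x3 intrinsics, pixels), "extrinsics" (4x4, takes a point from camera to world coordinates). Camera axes: x right, y down, z forward; pixel columns grow to the right and rows downward; lengths in m; the calibration is good to about 2 mm. A picture is of the moment at which its call begins. There is no depth.
- sign_off(): hands the job in, once; it reports no verdict.
The state is a dict: "t": time; "joint_positions": joint angles; "joint_velocities": joint speeds; "joint_torque": joint torques, N m; "eef_pos": TCP position; "orientation": TCP orientation; "force": force on the tool from outside, world axes, zero at the start; "ft_torque": the same for the moment, N m; "grip_width": finger opening in m.
Only numpy, scipy, OpenCV 4.12 (cv2) and the standard library are available. Lean on these libraries where they do the work, as an engineer would, in place of code of your own. Each camera call takes 0.05 s, during which the arm holds its last target. There are 200 camera calls.

### The job

A mould of hazelnuts stands on the shaking table, ready to be shaken down. With the fingertips, switch the shaking table on by pressing the raised far end of its main rocker fully home, then push the oblong long-run key all the way in so that it stays in, and then press the round flat start key all the way down and let it up again. Press none of these before its turn, leave the short-run key, the dial and the mushroom stop alone, and do not lift or shift the mould or anything else standing about.

Things in the scene. Friction and masses are not known exactly. Their poses are not given: they have to be found in the camera images.
- machine: Steel shaking table, fixed, 376 deep x 440 wide (all mm). Origin on the bench under its middle; x from console to rear, y left, z up. Console face along the near edge slopes 12 deg (far side higher); centre at x -132, z 98. Controls in one row on its centre line, y: rocker 168, short key 98, long key 30, dial -38, start -104, stop -172; bezels 3 high (stop 8). Behind it: shaking plate, top z 119, lips to 131.
- main_rocker (a joint): Main rocker switch, 50 mm long (along the slope, machine x) and 24 mm wide (machine y), pivoting at its middle. 0 = off (far end raised), 0.4 rad = on, far end fully home. About 2 N down on the far end moves it; it turns smoothly, has no spring, and stays where it is left; its force jumps to some 6 N at first touch, so press with about 8 N. Anything above 0.32 counts as on.
- rocker_end (a point): Point on top of the rocker's far half, 19 mm from its pivot: the place to press. It moves with the rocker, going down about 7 mm from off to on; when on, it still stands about 10 mm above the console face.
- short_key (a joint): Short-run key: not to be pressed. 0 = out, 0.005 m = fully in; moves at about 2.5 N and stays where it is left.
- short_key_top (a point): Centre of the top of the short-run key, a nearly square cap 18 x 20 mm (x, y), standing 13 mm above the console face.
- long_key (a joint): Long-run key. A latching key: 0 = out, 0.005 m = fully in (along the normal of the sloping face). It moves at about 2.5 N and stays where it is left. Anything above 0.0035 counts as in.
- long_key_top (a point): Centre of the top of the long-run key, the only oblong cap, 18 x 38 mm (long side along machine y), standing 13 mm above the console face when out and 8 mm when in.
- start_key (a joint): Start key. 0 = up, 0.005 m = fully down; springs back. It begins to move at about 1 N and is fully down at 4 N.
- start_key_top (a point): Centre of the flat top of the start key, a round cap 33 mm in diameter in a 42 mm steel ring, standing 14 mm above the console face when up and 9 mm when down.
- stop_key (a joint): Stop: not to be pressed. 0 = up, 0.005 m = fully down; springs back.
- stop_key_top (a point): Centre of the top of the stop, a mushroom head 41 mm in diameter on a stem, the tallest control, 33 mm above the console face.
- dial (a joint): Strength dial, at any angle from -2.3 to 2.3 rad at the start; to be left as it is.
- dial_mark (a point): Outer end of the dial's pointer line, 12 mm from the centre of its top; turns with it. The dial is round, 30 mm in diameter, standing 17 mm above the console face.
- mould: Clear polycarbonate mould, 135 x 275 x 24 mm (x, y, z), with a hazelnut (to 34 mm) over each of 3 x 6 cavities, 0.45 kg, lying loose on the shaking plate. Origin: centre of its underside. To be left there.
- empty_mould: The same mould, empty, on the dark stone slab to the left. Origin: centre of its underside. Bystander.
- thermometer: Teal infrared thermometer gun lying on its side on the slab, barrel 125 mm long along its y, 40 mm high, grip to -x. Origin: underside of the barrel's middle. Bystander.
- scraper: Flat scraper 280 mm long (black handle, 65 mm wide thin steel blade) lying on the bench just before the console, along its own x, 20 mm high. Origin: underside of its middle. Bystander.
- dosing_cup: Small steel cup, 68 mm across, 65 mm high, standing on the bench just before the console's right end. Origin: centre of its underside. Bystander.
- bowl: Sage-green mixing bowl, 230 mm across, 115 mm high, on the right. Origin: centre of its underside. Bystander.
- towel_roll: Standing paper-towel roll, 110 mm across, 220 mm high, on the right. Origin: centre of its underside. Bystander.

How it is judged:
On the way, in this order (a step that is already met when the one before it is completed fails the run):
1. the main rocker is on (value of joint main_rocker above 0.32 rad), for 0.1 s.
2. the long-run key is in (value of joint long_key above 0.0035 m), for 0.1 s.
3. the start key is pressed down (value of joint start_key above 0.0035 m), for 0.05 s.
At the end, for the whole second after the job is handed in: The main rocker is still on (above 0.32 of 0.4 rad), the long-run key is still in (above 3.5 of 5 mm), the start and stop are up (within 1 mm), the short-run key is not in (below 2.5 mm), and the mould lies on the shaking plate within 20 mm of where it stood (value of joint main_rocker above 0.32 rad and value of joint long_key above 0.0035 m and value of joint each of start_key, stop_key below 0.001 m and value of joint short_key below 0.0025 m and distance of mould from where it was at the start of the episode below 0.02 m and z of mould in the frame of machine above 0.114 m); the robot touches nothing.
It fails at once if the long-run key is pushed while the main rocker is off (value of joint long_key above 0.0025 m and value of joint main_rocker below 0.28 rad).
It fails at once if the start key is pressed before the rocker is on and the long-run key is in (value of joint start_key above 0.0025 m and (value of joint main_rocker below 0.28 rad or value of joint long_key below 0.003 m)).
It fails at once if the short-run key or the mushroom stop is pressed (2.5 mm), or the dial is turned (over about 15 degrees), or the shaking table is pressed with the arm instead of the fingers (value of joint any of short_key, stop_key above 0.0025 m or distance of dial_mark from where it was at the start of the episode above 0.0035 m or contact force between the arm and machine above 5 N).
It fails at once if the mould is lifted off the shaking plate (8 mm) or shifted more than 20 mm (z of mould in the frame of machine above 0.127 m or distance of mould from where it was at the start of the episode above 0.02 m).
It fails at once if another thing standing about is shifted more than 30 mm (distance of any of empty_mould, thermometer, scraper, dosing_cup, bowl, towel_roll from where it was at the start of the episode above 0.03 m).
It also fails if it takes over 45 s, if anything falls off the work surface, if the arm or the gripper's body presses on something with over 40 N, if the wrist force passes 120 N, or if a joint passes its speed limit or range.

## Working session

There is one attempt and no reset: what is moved stays moved. The work goes in short steps, Python scripts to look and compute and a tool call to move; the robot and the scene stay as the last step left them, time stands still between calls to the robot, and variables do not carry over. Pictures are saved under pics/ and viewed, about 8 in all and at most 12, crops included, and the job is handed in when it is done.

Besides the shell and the picture viewer there is one more tool, called after "Emit:" as name(argument=value, ...) on one line, values as JSON. send_rows: Moves the arm, as the interface text tells. Its arguments: {"type":"object","properties":{"series":{"type":"string"}},"required":["series"]}

```bash
mkdir -p pics
python3 - <<'E'
from rig import *
import cv2,numpy as np
s=read_state();print({k:np.round(v,3).tolist() for k,v in s.items()},tip_extent if not callable(tip_extent) else tip_extent())
for n in("top","scene"):
    c=camera(n);cv2.imwrite(f"pics/{n}0.png",c["pixels"]);print(n,np.round(c["intrinsics"],1).tolist(),np.round(c["extrinsics"],3).tolist())
E
```

```text
{'t': 0.0, 'joint_positions': [1.024, 0.291, -0.154, 1.127, 0.0, 1.432], 'joint_velocities': [-0.002, -0.001, -0.0, -0.0, 0.001, -0.001], 'joint_torque': [0.0, -53.714, 33.137, 0.016, -0.0, 0.0], 'eef_pos': [0.208, 0.482, 0.222], 'orientation': [-0.0, 0.203, 0.979, -0.001], 'force': [-0.336, 0.55, 0.058], 'ft_torque': [-0.006, 0.029, -0.017], 'grip_width': 0.085} 0.022
top [[501.4, 0.0, 281.2], [0.0, 501.4, 201.0], [0.0, 0.0, 1.0]] [[-0.02, -0.983, 0.18, 0.252], [-1.0, 0.022, 0.013, -0.014], [-0.016, -0.18, -0.984, 1.975], [0.0, 0.0, 0.0, 1.0]]
scene [[442.1, 0.0, 272.1], [0.0, 442.1, 213.6], [0.0, 0.0, 1.0]] [[0.082, 0.85, -0.52, 1.39], [0.997, -0.067, 0.048, -0.09], [0.006, -0.522, -0.853, 1.405], [0.0, 0.0, 0.0, 1.0]]
```

View pics/top0.png

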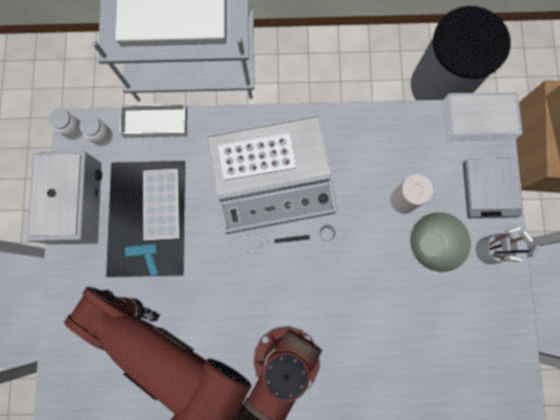

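View pics/scene0.png

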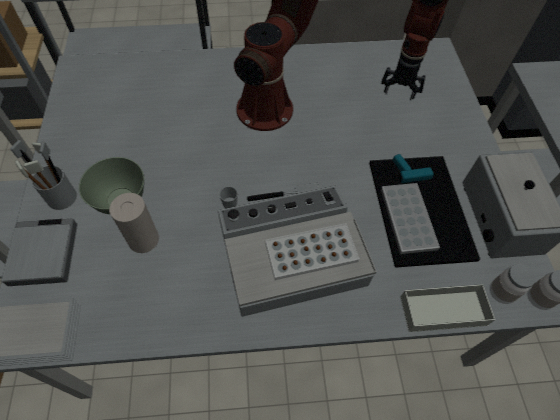

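The top view shows the console row running from the rocker at about (234,215) to the stop at about (323,198). In the scene view the same row runs from (328,197) to (233,213). I'll enlarge both.

Run:
```python
import cv2,numpy as np
a=cv2.imread("pics/top0.png")[175:240,212:344];b=cv2.imread("pics/scene0.png")[180:245,214:346]
f=lambda i:cv2.resize(i,None,fx=6,fy=4.5*6/4.5,interpolation=cv2.INTER_CUBIC)[:300*6//6*2]
o=np.vstack([cv2.resize(x,(792,390),interpolation=cv2.INTER_CUBIC)[:(390 if k==0 else 205)] for k,x in enumerate((a,b))])
cv2.imwrite("pics/crop0.png",cv2.convertScaleAbs(o,alpha=1.5))
```

```text
(no output)
```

View pics/crop0.png

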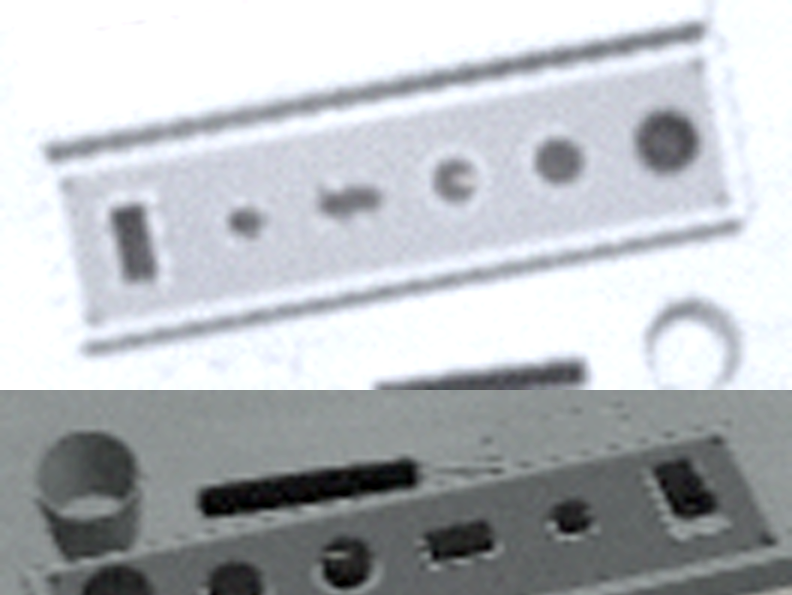

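```bash
cat > h.py <<'E'
import numpy as np,cv2
from rig import *
from scipy.optimize import least_squares
Y=np.array([.168,.098,.030,-.038,-.104,-.172]);H=np.array([.012,.013,.013,.017,.014,.033])
a=np.radians(12);N=np.array([-np.sin(a),0,np.cos(a)]);T=np.array([np.cos(a),0,np.sin(a)])
C=np.array([-.132,0,.098])
def mp(y,h,t=0): return C+[0,y,0]+h*N+t*T
M=np.array([mp(y,h) for y,h in zip(Y,H)])
def world(p,M): 
    c,s=np.cos(p[2]),np.sin(p[2]);M=np.atleast_2d(M)
    return M@np.array([[c,s,0],[-s,c,0],[0,0,1]])+[p[0],p[1],0]
def ray(c,uv,z):
    E=c["extrinsics"];d=E[:3,:3]@np.linalg.inv(c["intrinsics"])@[uv[0],uv[1],1];o=E[:3,3]
    return o+d*(z-o[2])/d[2]
def fit2d(P,M):
    f=lambda p:(world(p,M)-P)[:,:2].ravel()
    r=least_squares(f,[.7,0,0]);return r.x,r.fun.reshape(-1,2)
E
python3 - <<'E'
from h import *
c=camera("top")
uv=np.array([(133,243),(245,221),(350,200),(455,180),(559,160),(667,140)])/6+[212-.4,175-.4]
P=np.array([ray(c,u,z) for u,z in zip(uv,M[:,2])])
p,r=fit2d(P,M);print(p,np.degrees(p[2]));print(np.round(r*1000,1))
uv2=np.array([(685,488),(571,517),(460,540),(346,562)]) -[0,390]
uv2=uv2/6+[214-.4,180-.4]; cs=camera("scene")
P2=np.array([ray(cs,u,z) for u,z in zip(uv2,M[:,2])]);p2,r2=fit2d(P2,M[:4]);print(p2,np.degrees(p2[2]));print(np.round(r2*1000,1))
print(np.round(world(p,M),3))
for nm,m in dict(rend=mp(.168,.0171,.019),long=mp(.03,.013),start=mp(-.104,.014)).items(): print(nm,np.round(world(p,m),4),np.round(world(p2,m),4))
E
```

```text
[0.70567979 0.04648138 0.17288473] 9.905565415383792
[[ 0.3 -0.5]
 [-0.2  1.1]
 [-0.3  0.3]
 [-0.  -0.6]
 [ 0.1  0.2]
 [ 0.2 -0.5]]
[0.70787955 0.04468274 0.19013823] 10.894118260524174
[[ 0.9 -0.3]
 [-1.6  0.4]
 [ 0.5 -0.2]
 [ 0.2  0.1]]
[[ 0.544  0.189  0.11 ]
 [ 0.556  0.12   0.111]
 [ 0.568  0.053  0.111]
 [ 0.579 -0.014  0.115]
 [ 0.591 -0.079  0.112]
 [ 0.598 -0.147  0.13 ]]
rend [[0.5616 0.1919 0.1187]] [[0.5613 0.1875 0.1187]]
long [[0.5678 0.0529 0.1107]] [[0.5699 0.0487 0.1107]]
start [[ 0.5907 -0.0792  0.1117]] [[ 0.5951 -0.0829  0.1117]]
```

The two views agree to about 4 mm, and the tops sit at plausible heights. Next I'll approach the rocker with the gripper shut and the jaws along machine y, which needs a turn of about +34°.

Emit:
send_rows(series="0 0.03 -0.025 0 4; 0 0.03 -0.025 0 4; 0 0.03 -0.025 0 4; 0 0.03 -0.025 0 4; 0 0.03 -0.025 0 4; 0 0.03 -0.025 0 4; 0 0.03 -0.025 0 4; 0 0.03 -0.025 0 3; 0 0.03 -0.025 0 3; 0 0.03 -0.025 0 0; 0 0.03 -0.025 0 0; 0 0 0 0 0")

```text
t: 1.4
eef_pos: [0.5479, 0.1939, 0.2208]
orientation: [-0.001, -0.108, 0.994, -0.001]
force: [-0.3, 0.5, 1.0]
grip_width: 0.0002
```

Run:
```python
from h import *
c=camera("wrist");cv2.imwrite("pics/w1.png",c["pixels"]);print(np.round(c["extrinsics"],3).tolist(),np.round(c["intrinsics"],1).tolist())
np.savez("w1.npz",K=c["intrinsics"],E=c["extrinsics"])
```

```text
[[-0.214, 0.939, 0.268, 0.479], [0.977, 0.207, 0.057, 0.18], [-0.002, 0.274, -0.962, 0.371], [0.0, 0.0, 0.0, 1.0]] [[314.2, 0.0, 283.5], [0.0, 314.2, 205.4], [0.0, 0.0, 1.0]]
```

View pics/w1.png

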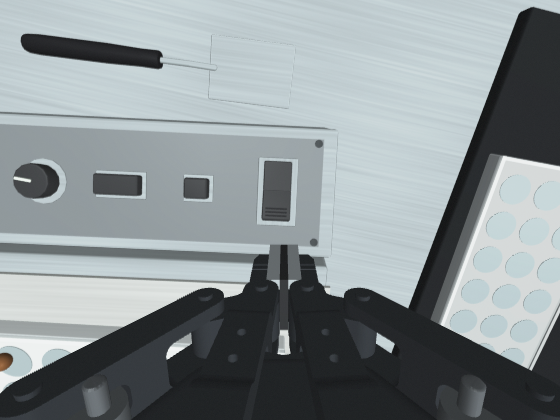

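The wrist view shows the rocker bezel centre at about (278,191), the short key top at (196,187), the long key top at (118,184), and the shut fingers at (284,245).

Run:
```python
from h import *
w=np.load("w1.npz");c=dict(intrinsics=w["K"],extrinsics=w["E"])
m=np.array([mp(.168,.003),mp(.098,.013),mp(.03,.013)])
uv=[(278,191),(196,187.3),(117.8,184)]
P=np.array([ray(c,u,z) for u,z in zip(uv,m[:,2])]);p,r=fit2d(P,m);print(p,np.degrees(p[2]));print(np.round(r*1000,1))
for nm,q in dict(rend=mp(.168,.0171,.019),long=mp(.03,.013),start=mp(-.104,.014)).items(): print(nm,np.round(world(p,q),4))
```

```text
[0.70162094 0.04618712 0.16953703] 9.71375632056263
[[-0.2  0.9]
 [ 0.1  0.5]
 [ 0.2 -1.4]]
rend [[0.558  0.192  0.1187]]
long [[0.5638 0.053  0.1107]]
start [[ 0.5862 -0.0791  0.1117]]
```

Emit:
send_rows(series="0 0.012 -0.003 -0.02 -2; 0 0 0 -0.03 0; 0 0 0 -0.015 0; 0 0 0 0 0")

```text
t: 1.85
eef_pos: [0.5559, 0.1944, 0.1541]
orientation: [-0.002, -0.09, 0.996, 0.0]
force: [0.3, 0.1, 0.0]
grip_width: -0.0
```

Emit:
send_rows(series="0 0.006 -0.004 -0.006 0; 0 0 0 -0.004 0; 0 0 0 -0.003 0; 0 0 0 -0.002 0; 0 0 0 0 0")

```text
t: 2.35
eef_pos: [0.5623, 0.192, 0.1408]
orientation: [-0.0, -0.092, 0.996, 0.0]
force: [-0.7, 0.3, -0.6]
grip_width: 0.0001
```

Emit:
send_rows(series="0 0 0 -0.004 0; 0 0 0 -0.003 0; 0 0 0 0 0")

```text
t: 2.65
eef_pos: [0.5626, 0.1921, 0.1339]
orientation: [0.0, -0.092, 0.996, 0.001]
force: [-0.6, -0.0, -0.8]
grip_width: 0.0001
```

Emit:
send_rows(series="0 0 0 -0.003 0; 0 0 0 0 0")

```text
t: 2.85
eef_pos: [0.5626, 0.1921, 0.1306]
orientation: [0.0, -0.092, 0.996, 0.001]
force: [0.0, -1.2, -0.9]
grip_width: 0.0003
```

Run:
```python
from h import *
c=camera("wrist");cv2.imwrite("pics/w2.png",c["pixels"][120:420,100:460].repeat(2,0).repeat(2,1)[:600])
print(tip_extent if not callable(tip_extent) else tip_extent())
```

```text
0.022
```

View pics/w2.png

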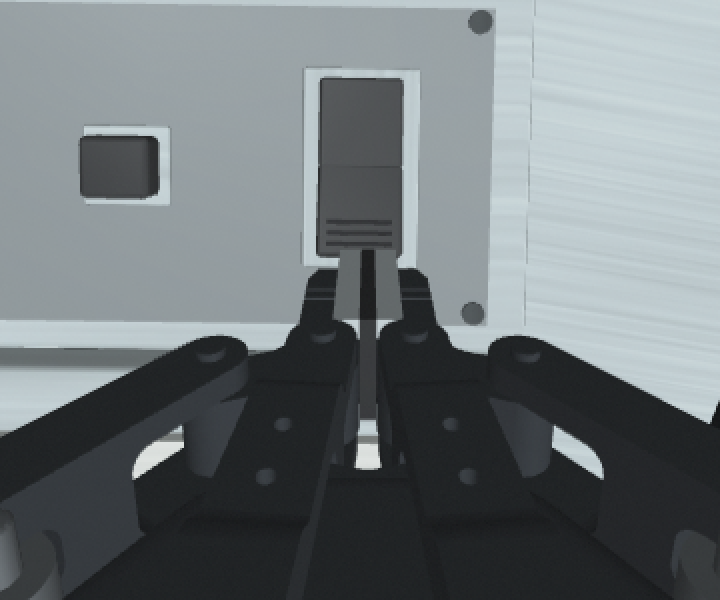

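The rocker's far end shows at crop (360,250), with the fingertips apparently at its very end and no force yet. I'll check where the tips really lie.

Run:
```python
from h import *
c=camera("wrist");s=read_state();print(s["eef_pos"],s["force"])
x,y,z=s["eef_pos"]
for zz in(z-.022,z-.01,z):print("tip pixel ray",np.round(ray(c,(283.7,245),zz),4))
uvs=[((361/2+100),120+y0/2) for y0 in (73,78,166,253,265)]
for u in uvs: print(np.round(u,1),[np.round(ray(c,u,zz),4).tolist() for zz in(.100,.109,.115)])
m=[mp(.168,.003),mp(.098,.013)]
for u,q in zip([(361/2+100,120+168/2),(119/2+100,120+167/2)],m):
    print(ray(c,u,q[2]),[world(p,q) for p in([.7057,.0465,.173],[.7016,.0462,.1695])])
```

```text
[0.56282641 0.19214875 0.13100535] [-0.10295571 -0.27791911 -0.38797248]
tip pixel ray [0.566  0.1937 0.109 ]
tip pixel ray [0.5609 0.1928 0.121 ]
tip pixel ray [0.5567 0.192  0.131 ]
[280.5 156.5] [[0.5162, 0.1826, 0.1], [0.5151, 0.1825, 0.109], [0.5143, 0.1824, 0.115]]
[280.5 159. ] [[0.5176, 0.1829, 0.1], [0.5164, 0.1828, 0.109], [0.5156, 0.1827, 0.115]]
[280.5 203. ] [[0.5435, 0.1876, 0.1], [0.541, 0.1873, 0.109], [0.5393, 0.187, 0.115]]
[280.5 246.5] [[0.5711, 0.1927, 0.1], [0.5673, 0.1921, 0.109], [0.5647, 0.1916, 0.115]]
[280.5 252.5] [[0.5751, 0.1934, 0.1], [0.5711, 0.1928, 0.109], [0.5683, 0.1923, 0.115]]
[0.54380469 0.18769898 0.10093444] [array([[0.54613673, 0.1891626 , 0.10093444]]), array([[0.54253702, 0.1894202 , 0.10093444]])]
[0.55320731 0.1202884  0.11071592] [array([[0.55613833, 0.11984961, 0.11071592]]), array([[0.55229597, 0.12007262, 0.11071592]])]
```

Emit:
send_rows(series="0 0 0 -0.002 0; 0 0 0 -0.001 0")

```text
t: 3.15
eef_pos: [0.5631, 0.1922, 0.1281]
orientation: [0.001, -0.092, 0.996, 0.001]
force: [0.9, -0.7, 1.1]
grip_width: -0.0001
```

Emit:
send_rows(series="0 0 0 -0.002 0; 0 0 0 -0.001 0")

```text
t: 3.35
eef_pos: [0.5631, 0.1922, 0.1249]
orientation: [0.001, -0.092, 0.996, 0.001]
force: [-0.6, -0.7, -0.7]
grip_width: 0.0001
```

Run:
```python
from h import *
c=camera("scene");E=c["extrinsics"];K=c["intrinsics"]
def pr(P):
    q=np.linalg.inv(E)@np.r_[P,1];u=K@q[:3];return u[:2]/u[2]
s=read_state();t=np.array(s["eef_pos"]);print("tcp",t,pr(t),"tip22",pr(t-[0,0,.022]))
for nm,q in dict(on=mp(.168,.010,.019),off=mp(.168,.017,.019)).items():print(nm,pr(world([.7035,.0463,.172],q)[0]))
cv2.imwrite("pics/s2.png",cv2.resize(c["pixels"][150:220,280:370],None,fx=8,fy=8,interpolation=cv2.INTER_CUBIC))
```

```text
tcp [0.56301778 0.19218582 0.12475611] [331.28047355 198.13999359] tip22 [330.52600604 201.59360455]
on [330.70512732 199.70558028]
off [330.80669328 198.29035595]
```

View pics/s2.png

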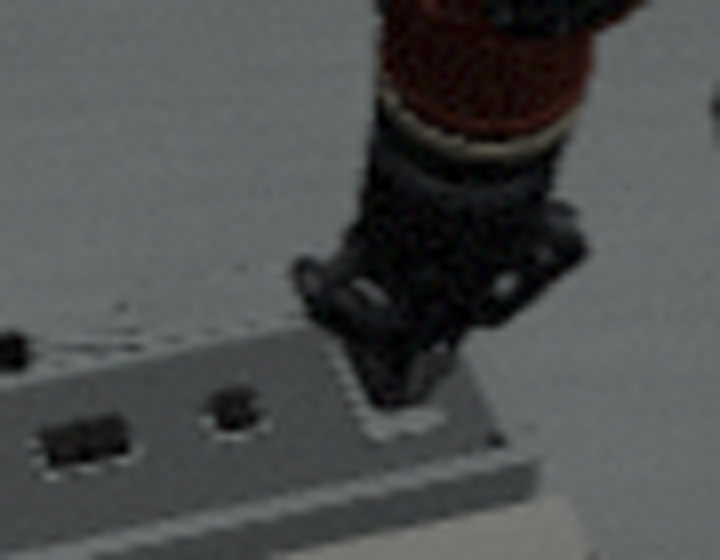

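The scene view shows the dark fingertip and rocker end merged, with the bottom at about (329,201). That doesn't settle it, so I'll keep feeling downward.

Emit:
send_rows(series="0 0 0 -0.002 0; 0 0 0 -0.001 0")

```text
t: 3.6
eef_pos: [0.5631, 0.1922, 0.1216]
orientation: [0.001, -0.092, 0.996, 0.001]
force: [0.5, -0.2, -0.2]
grip_width: -0.0002
```

Emit:
send_rows(series="0 0 0 -0.002 0")

```text
t: 3.7
eef_pos: [0.5632, 0.1922, 0.1195]
orientation: [0.001, -0.092, 0.996, 0.001]
force: [0.1, 0.2, 0.6]
grip_width: -0.0003
```

Emit:
send_rows(series="0 0 0 -0.002 0")

```text
t: 3.8
eef_pos: [0.5632, 0.1922, 0.1174]
orientation: [0.001, -0.092, 0.996, 0.001]
force: [0.8, -1.0, 0.2]
grip_width: -0.0002
```

Run:
```python
from h import *
c=camera("wrist");cv2.imwrite("pics/w3.png",cv2.resize(c["pixels"][135:275,190:350],None,fx=4,fy=4,interpolation=cv2.INTER_CUBIC))
s=read_state();t=s["eef_pos"];print(s["force"],t)
E=c["extrinsics"];K=c["intrinsics"]
for h in(0,.01,.022):
  for dx in(-.011,0,.011):
    q=np.linalg.inv(E)@np.r_[np.array(t)+[dx,0,-h],1];u=K@q[:3];print(h,dx,u[:2]/u[2])
```

```text
[ 0.16939001 -0.6712271   0.02970732] [0.56298575 0.19217048 0.11703375]
0 -0.011 [285.69594998 235.5052163 ]
0 0 [281.80672314 254.87156695]
0 0.011 [278.05694762 273.54352167]
0.01 -0.011 [285.56115137 228.708141  ]
0.01 0 [281.88956689 247.11953186]
0.01 0.011 [278.34246519 264.906696  ]
0.022 -0.011 [285.41817114 221.49851618]
0.022 0 [281.97762547 238.87952363]
0.022 0.011 [278.64657814 255.70736552]
```

View pics/w3.png

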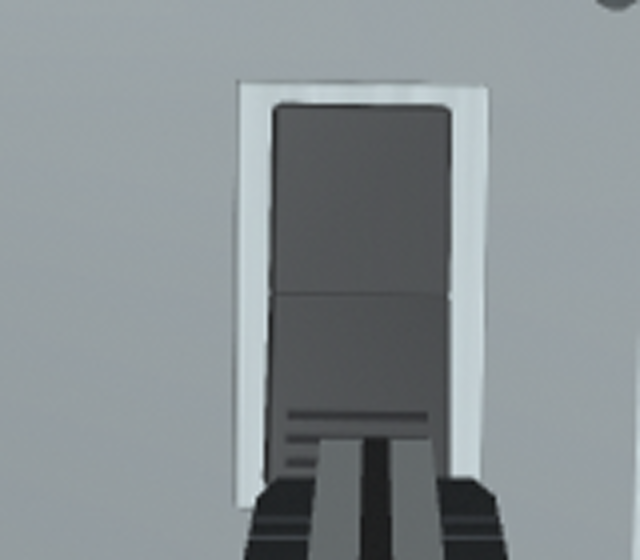

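The tip's sight line now meets the rocker's stripes at crop (375,440), which is closer to mid-rocker than before. That fits a tip still above the rocker, so I'll continue gently.

Emit:
send_rows(series="0 0 0 -0.002 0; 0 0 0 -0.002 0")

```text
t: 4.05
eef_pos: [0.5631, 0.1922, 0.1129]
orientation: [0.001, -0.092, 0.996, 0.001]
force: [1.4, 0.4, 2.8]
grip_width: 0.0001
```

Emit:
send_rows(series="0 0 0 -0.002 0")

```text
t: 4.15
eef_pos: [0.5643, 0.1924, 0.1114]
orientation: [0.002, -0.092, 0.996, 0.001]
force: [4.2, 0.6, 4.3]
grip_width: -0.0
```

Emit:
send_rows(series="0 0 0 -0.002 0; 0 0 0 -0.001 0")

```text
t: 4.35
eef_pos: [0.5659, 0.1927, 0.109]
orientation: [0.004, -0.092, 0.996, 0.001]
force: [2.0, 0.3, 2.2]
grip_width: -0.0001
```

Run:
```python
from h import *
c=camera("wrist");cv2.imwrite("pics/w4.png",cv2.resize(c["pixels"][135:275,190:350],None,fx=4,fy=4,interpolation=cv2.INTER_CUBIC))
s=read_state();print(s["force"],s["ft_torque"],s["eef_pos"])
```

```text
[2.37347635 0.12924082 2.54417149] [ 0.06520989 -0.44635285  0.02921634] [0.56583312 0.19267805 0.1089128 ]
```

View pics/w4.png

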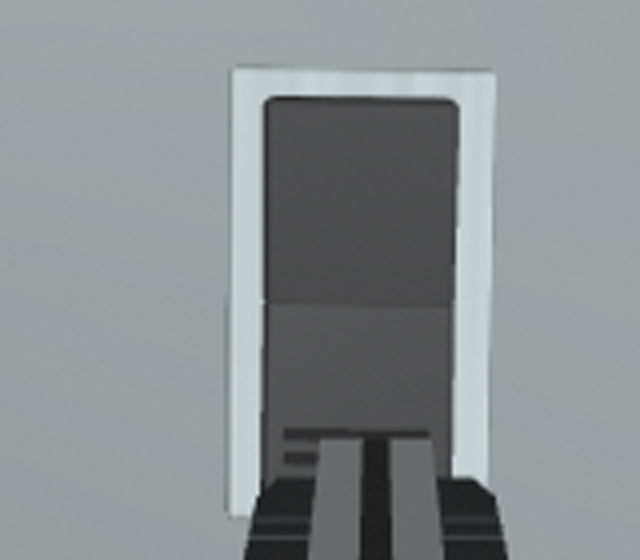

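The rocker is turning: its near half got darker and its far half lighter, at the expected 2–3 N. The contact pushes the tool in +x, so I'll correct for that while pressing home.

Emit:
send_rows(series="0 -0.002 -0.0005 -0.002 0; 0 -0.001 0 -0.002 0; 0 -0.001 0 -0.001 0")

```text
t: 4.7
eef_pos: [0.5624, 0.1922, 0.1041]
orientation: [0.004, -0.091, 0.996, 0.001]
force: [3.5, -0.5, 9.7]
grip_width: -0.0004
```

Emit:
send_rows(series="0 0 0 -0.002 0; 0 0 0 0 0")

```text
t: 4.9
eef_pos: [0.5625, 0.1921, 0.1043]
orientation: [0.005, -0.091, 0.996, 0.001]
force: [-0.6, -0.3, 3.8]
grip_width: 0.0003
```

The rocker stopped at TCP z 0.104 after a 9.7 N peak, about 9 mm below first touch. I'll lift, look, and move over the long key.

Emit:
send_rows(series="0 0 0 0.03 0; 0 0 0 0.03 0; 0 0 0 0.02 0; 0 0.001 -0.035 0 0; 0 0.001 -0.035 0 0; 0 0.001 -0.035 0 0; 0 0.001 -0.035 0 0; 0 0 0 0 0")

```text
t: 5.7
eef_pos: [0.557, 0.0481, 0.1823]
orientation: [-0.003, -0.094, 0.996, 0.001]
force: [0.3, -0.2, -0.6]
grip_width: -0.0002
```

Run:
```python
from h import *
c=camera("wrist");cv2.imwrite("pics/w5.png",c["pixels"][120:320]);s=read_state();print(s["force"],s["eef_pos"])
np.savez("w5.npz",K=c["intrinsics"],E=c["extrinsics"])
```

```text
[0.67045223 0.88197754 0.29976938] [0.55679459 0.04976586 0.18224911]
```

View pics/w5.png

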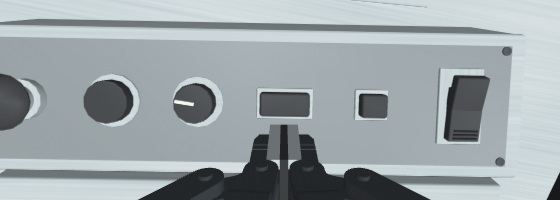

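The rocker's near end now stands up, at (473,85) in the crop, so it is on. The long key top is at (284,104), the dial at (194,102) and the start key at (108,101).

Run:
```python
from h import *
w=np.load("w5.npz");c=dict(intrinsics=w["K"],extrinsics=w["E"])
m=np.array([mp(.098,.013),mp(.03,.013),mp(-.038,.017),mp(-.104,.014)])
uv=[(374,225),(284.5,223.7),(194,222.5),(108,221.5)]
P=np.array([ray(c,u,z) for u,z in zip(uv,m[:,2])]);p,r=fit2d(P,m);print(p,np.degrees(p[2]));print(np.round(r*1000,1))
for nm,q in dict(long=mp(.03,.013),start=mp(-.104,.014)).items(): print(nm,np.round(world(p,q),4))
```

```text
[0.70136779 0.0455157  0.17192237] 9.85042617006777
[[-0.4  2. ]
 [-0.2  0.9]
 [ 0.5 -0.7]
 [ 0.2 -2.2]]
long [[0.5635 0.052  0.1107]]
start [[ 0.5862 -0.08    0.1117]]
```

Emit:
send_rows(series="0 0.008 0.003 -0.02 0; 0 0.001 0 -0.03 0; 0 0 0 -0.015 0; 0 0 0 0 0")

```text
t: 6.15
eef_pos: [0.5636, 0.0563, 0.1143]
orientation: [-0.005, -0.095, 0.996, 0.002]
force: [0.4, 0.6, -0.4]
grip_width: 0.0002
```

Emit:
send_rows(series="0 0.001 -0.003 -0.004 0; 0 0 0 -0.003 0; 0 0 0 -0.002 0; 0 0 0 -0.001 0")

```text
t: 6.55
eef_pos: [0.5649, 0.055, 0.1052]
orientation: [-0.004, -0.096, 0.995, 0.002]
force: [0.8, -0.2, -0.4]
grip_width: -0.0
```

Emit:
send_rows(series="0 0 -0.003 -0.002 0; 0 0 0 -0.002 0; 0 0 0 -0.001 0")

```text
t: 6.85
eef_pos: [0.5658, 0.0519, 0.1013]
orientation: [-0.003, -0.096, 0.995, 0.002]
force: [-0.1, 0.7, 1.8]
grip_width: -0.0001
```

Emit:
send_rows(series="0 0 0 -0.002 0; 0 0 0 -0.002 0; 0 0 0 -0.002 0")

```text
t: 7.15
eef_pos: [0.5666, 0.0521, 0.0984]
orientation: [-0.002, -0.096, 0.995, 0.002]
force: [-12.1, 0.0, 32.4]
grip_width: -0.0002
```

Emit:
send_rows(series="0 0 0 0 0; 0 0 0 0.02 0; 0 0 0 0.03 0; 0 0 0 0.03 0; 0 0 0 0 0")

```text
t: 7.65
eef_pos: [0.5648, 0.0516, 0.1807]
orientation: [-0.003, -0.095, 0.995, 0.002]
force: [0.2, 0.5, -0.5]
grip_width: -0.0002
```

Run:
```python
from h import *
c=camera("wrist");cv2.imwrite("pics/w6.png",cv2.resize(c["pixels"][190:270,230:420],None,fx=4,fy=4,interpolation=cv2.INTER_CUBIC));s=read_state();print(s["force"],s["eef_pos"])
np.savez("w6.npz",K=c["intrinsics"],E=c["extrinsics"])
```

```text
[ 0.39448104  0.59823665 -0.88883513] [0.5637895  0.05159297 0.17876744]
```

View pics/w6.png

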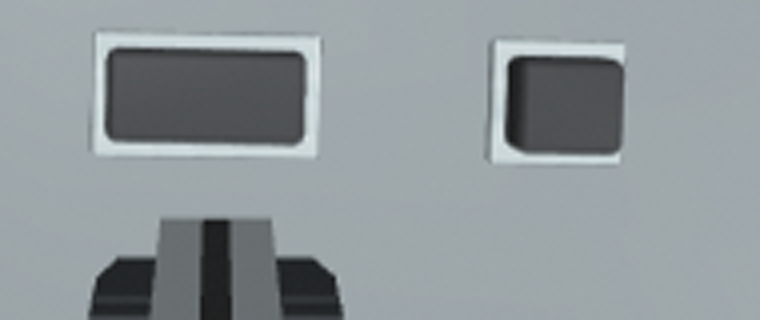

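The long key now sits low in its bezel: the parallax offset dropped from about 1.5 px to 0.25 px, and the short key still shows about 0.9 px. With the 32 N stop, it is in. Next is the start key.

Emit:
send_rows(series="0 0.007 -0.035 0 0; 0 0.007 -0.035 0 0; 0 0.006 -0.035 0 0; 0 0.004 -0.026 0 0; 0 0 0 -0.02 0; 0 0 0 -0.02 0; 0 0 0 0 0")

```text
t: 8.4
eef_pos: [0.5845, -0.0845, 0.1291]
orientation: [-0.009, -0.096, 0.995, 0.003]
force: [-0.2, 0.1, -0.3]
grip_width: 0.0001
```

Emit:
send_rows(series="0 0.004 0.004 -0.01 0; 0 0 0.001 -0.008 0; 0 0 0 -0.004 0; 0 0 0 0 0")

```text
t: 8.8
eef_pos: [0.5886, -0.0782, 0.1051]
orientation: [-0.009, -0.096, 0.995, 0.003]
force: [-1.9, -1.0, 1.2]
grip_width: -0.0001
```

Emit:
send_rows(series="0 0 0 -0.002 0; 0 0 0 -0.002 0; 0 0 0 -0.002 0")

```text
t: 9.1
eef_pos: [0.5896, -0.0781, 0.1005]
orientation: [-0.008, -0.097, 0.995, 0.003]
force: [-1.3, 1.0, 4.0]
grip_width: -0.0002
```

Emit:
send_rows(series="0 0 0 -0.002 0; 0 0 0 -0.002 0; 0 0 0 0 0")

```text
t: 9.4
eef_pos: [0.5897, -0.0781, 0.1007]
orientation: [-0.007, -0.097, 0.995, 0.002]
force: [-2.7, 0.1, 3.4]
grip_width: 0.0002
```

Emit:
send_rows(series="0 0 0 -0.003 0; 0 0 0 -0.003 0; 0 0 0 -0.003 0")

```text
t: 9.7
eef_pos: [0.5902, -0.0782, 0.0992]
orientation: [-0.005, -0.097, 0.995, 0.001]
force: [-12.8, 2.0, 34.3]
grip_width: 0.0006
```

The start key is at its hard stop at 34 N. I'll hold briefly, lift clear and check.

Emit:
send_rows(series="0 0 0 -0.001 0; 0 0 0 0.02 0; 0 0 0 0.03 0; 0 0 0 0.04 0; 0 0 0 0.04 0; 0 -0.02 0.02 0.03 0; 0 -0.03 0.02 0 0; 0 -0.03 0.02 0 0; 0 0 0 0 0")

```text
t: 10.6
eef_pos: [0.5064, -0.0166, 0.2668]
orientation: [-0.003, -0.096, 0.995, 0.001]
force: [-0.6, 0.3, -0.4]
grip_width: -0.0001
```

Run:
```python
from h import *
c=camera("wrist");cv2.imwrite("pics/w7.png",c["pixels"]);s=read_state();print(s["force"],s["eef_pos"])
```

```text
[ 0.38390903 -0.78218977  0.66545132] [ 0.50811113 -0.01759199  0.26677631]
```

View pics/w7.png

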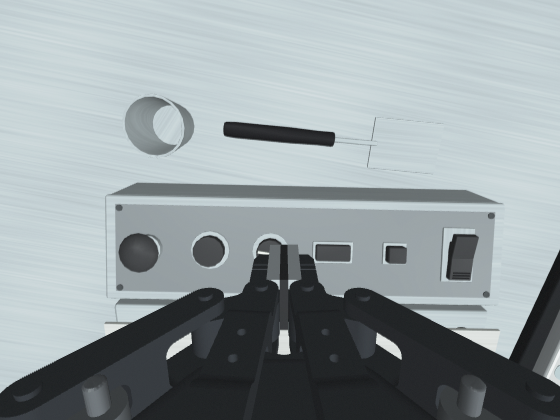

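The final view shows the rocker on at (462,257), the long key in at (333,252), the start key up and offset in its ring at (209,249), and the short key out at (396,253). The robot is clear of everything, so I'll hand the job in.

```bash
python3 -c "
from rig import *
print(sign_off())"
```

```text
the job is handed in; nothing more can be done
None
```

I pressed the three controls in order with the shut fingertips and handed the job in at about 10.7 s. `sign_off` gave no verdict.

| Control | Pressed until | What the pictures show |
|---|---|---|
| Main rocker | stopped moving, 9.7 N peak | Near end standing up, so it is on |
| Long-run key | hard stop, 32 N | Flush and low in its bezel, so it is in |
| Start key | hard stop, 34 N | Cap up again in its ring |

- **Left alone:** The last wrist view shows the short key out and the stop up. The scraper and cup look undisturbed. The dial is half hidden by the fingers there. The force was about zero with the arm lifted clear.
- **Not checked:** I did not take a final picture of the mould or measure the dial's angle. The arm never went near the mould, and I felt no contact at the dial.
- **Disagreement:** The fingertips touched with the TCP about 30 mm lower than `tip_extent` (22 mm) and the stated heights predicted. I went by touch and force instead.
- **Position estimates:** The camera estimates of the machine's position differed by up to about 6 mm along its depth, which the caps tolerated.

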